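# Set the polisher's splash screen wider on its stay

## Robot

A 6-joint arm with a two-finger parallel gripper is mounted at the origin on the work surface. World frame = base frame: x ahead of the robot, y to its left, z up, the work surface at z = 0. Lengths are in m, angles in rad, forces in N, time in s.
With the tool pointing down it reaches from about 0.3 to 0.75 m from the base axis. Payload 8.5 kg.
Tool frame: the origin (TCP) lies at the very end of the fingers, on their centre line; the grasp point (between the pads) lies 19 mm behind it; z points along the fingers, y is the direction in which the jaws open and shut (so a half turn about z gives the same grasp; the last joint's range is limited). The gripper opens to 85 mm and grips with 20 to 120 N. Pads are 22 mm wide; open, the fingers measure 114 mm over their backs; the gripper's body (76 mm by 85 mm) begins 54 mm behind the grasp point. The pads swing forward as they close: fully open they stand 13 mm farther back than shut.
Start: joints at [0.956, 0.381, 1.297, -0, 1.464, -0.215], TCP at [0.214, 0.507, 0.231] pointing down, gripper open.
Joint ranges: [-3.11, 3.11], [-0.89, 2.33], [0.22, 2.48], [-1.42, 4.56], [0.17, 2.85], [-2.88, 2.88]. Speed limits (rad/s): [2.39, 2.39, 3.14, 3.14, 3.14, 3.14].

## Interface

Orientations are given as [roll, pitch, yaw] about the fixed x, y, z axes, in that order (R = Rz(yaw) Ry(pitch) Rx(roll)).
In Python, from workcell import manip gives the robot as it stands.
- The arm moves only by the tool carry_out, never from a script. Its argument "moves" is a list of rows, each an object with "offset": the shift along the tool's x, y, z in units of 40 mm (1.0 is 40 mm), a list of three; "rot": the turn, a rotation vector about the tool's x, y, z in units of 6 degrees (1.0 is 6 degrees), a list of three; "hand": the finger opening in mm, from 0 to 85.4. In form: [{"offset": [tx, ty, tz], "rot": [ax, ay, az], "hand": hand}, ...]. A call has 1 to 10 rows; each row shifts and turns the commanded pose from where the row before left it, along the tool's axes as they then stand; what a row does not reach is not made up. A row lasts 1/8 s, in which the tool goes at most 62.5 mm and 10.7 degrees, less where a joint would pass 70% of its speed; a pose out of reach is approached as far as the arm can. A call is refused whole if a number of a shift passes 1 or a number of a turn 1, either way. A call with a gripper value outside its range is refused whole. The fingers move at their own pace and stop on an object; the grip force is fixed at half the most. Time passes only in rows, so rows that do not move let the fingers close. It gives the time, the measured TCP pose, the force and the opening at its end, in the units of the state.
- manip.read_state(): the state, without advancing time (a new reading comes with each control period).
- manip.grab_frame(name): name is "side" or "top"; returns the picture (480x640x3 uint8, red, green, blue); there is no depth.
- manip.camera_params(name): a dict with "fovy" (degrees; the focal length in pixels is half the picture's height over the tangent of half this angle, whatever the lens; pixels are square), "cx", "cy" (the principal point, pixels), "T" (4x4, takes a point from camera to world coordinates). Camera axes: x right, y up, looking along -z (the intrinsics and any distortion apply to the point x, -y, -z); pixel columns grow to the right and rows downward; lengths in m; the calibration is good to about 2 mm. A picture is of the moment at which its call begins. camera_params takes no time and is no camera call.
- manip.hand_in(): hands the job in, once; it reports no verdict.
The state is a dict: "time_s": time; "q": joint angles; "joint_vel": joint speeds; "joint_efforts": joint torques, N m; "ee_pos": TCP position; "ee_rot": TCP orientation; "force": force on the tool from outside, world axes, zero at the start; "torque": the same for the moment, N m; "finger_gap": finger opening in m.
Only numpy, scipy, OpenCV 4.12 (cv2) and the standard library are available. Lean on these libraries where they do the work, as an engineer would, in place of code of your own. Each camera call takes 0.05 s, during which the arm holds its last target.

## Task

The splash screen of the polisher is held nearly shut by a steel stay whose long slot sits over a pin. Lift the stay off the pin by its black knob, swing the screen further open with it and put the middle one of the stay's three round holes over the pin, pressed fully down so that the stay lies level, then let go. Feel for the pin gently and never force the stay down on it, and leave the puck, the jar and the bottle where they are.

Things in the scene. Friction and masses are not known exactly. Their poses are not given: they have to be found in the camera images.
- stay: flat steel bar 289 x 26 x 5 mm, lying level. Origin: its pivot on the screen, at the bar's underside; own -y runs along the bar to the knob, z up. From the pivot: slot 13 mm wide, 33 long centred at 130 mm, round 11.5 mm holes at 165, 197, 229 mm, knob at 262 mm. Swings sideways freely; tilts up (knob end rises) from level, its lower stop, and stays at any tilt
- knob (a point): grasp point of the stay's knob: upright black cylinder, 16 mm diameter, 36 mm high on the bar's top; this point is on its axis, 24 mm above the bar's top (29 above its underside). The pivot's tilt is stiff: 2.5 to 4 N at the knob to lift, 1 to 2 N to push down
- hole_mid (a point): centre of the middle round hole of the stay, at the bar's underside, 197 mm from the pivot, 65 mm from the knob's axis; axes as the stay's
- stay_pivot (a point): pivot of the stay on the splash screen, at the bar's underside, 291 mm from the screen's upright hinge axis, which stands at x = 290, y = 150 mm in the bracket's frame. Screen: clear sheet in an aluminium frame, 320 mm long from the axis, 150 mm high; opens by swinging its free end away from the pin (clockwise from above), about 2.5 N along the stay, and stays where left
- bracket: steel plate 40 x 90 x 5 mm on the deck; origin: centre of its underside; z up, y along it, roughly from knob to pivot. The upright steel pin is clamped in its slot at x = 0, anywhere within 11 mm of the origin along y (not measured). Pin 9.5 mm diameter with a flat top, 39.5 mm above the origin; seated bar's underside 30 mm above the origin. Over 25 N bends the pin
- puck_mid (a point): centre of a black specimen puck, 32 mm diameter, 22 mm high, standing on the polishing cloth; a bystander
- jar_mid (a point): centre of a white jar, 52 mm diameter, 75 mm high, standing on the deck on the far side of the knob from the screen; a bystander
- bottle_mid (a point): centre of a white bottle, 60 mm diameter, 160 mm high, standing on the deck beside the polishing bowl; a bystander

How it is judged:
On the way, in this order (a step that is already met when the one before it is completed fails the run):
1. the stay is lifted clear of the pin: tilted up more than 0.08 rad (angle between stay's own z axis and vertical above 0.08 rad), for 0.1 s.
2. the middle round hole is fully down over the pin (angle between stay's own z axis and vertical below 0.015 rad and x of hole_mid in the frame of bracket between -0.004 and 0.004 m and y of hole_mid in the frame of bracket between -0.014 and 0.014 m), for 0.2 s.
At the end, for the whole second after the job is handed in: The stay lies level within 0.015 rad with its middle round hole over the pin (hole centre within 4 mm of the bracket's centre line and within 14 mm of its origin along its slot; elsewhere the bar would rest on the pin's tip), at rest and let go (all of step 2 and contact force between the fingers and stay below 0.1 N and linear speed of stay below 0.02 m/s); the robot touches nothing.
It fails at once if the stay and the pin press on each other with more than 25 N (contact force between stay and bracket above 25 N).
It fails at once if the puck is moved by more than 20 mm (distance of puck_mid from where it was at the start of the episode above 0.02 m).
It fails at once if the jar is moved by more than 20 mm (distance of jar_mid from where it was at the start of the episode above 0.02 m).
It fails at once if the bottle is moved by more than 20 mm (distance of bottle_mid from where it was at the start of the episode above 0.02 m).
It also fails if it takes over 48 s, if anything falls off the work surface, if the arm or the gripper's body presses on something with over 40 N, if the wrist force passes 120 N, or if a joint passes its speed limit or range.

## Working session

There is one attempt and no reset: what is moved stays moved. The work goes in short steps, Python scripts to look and compute and a tool call to move; the robot and the scene stay as the last step left them, time stands still between calls to the robot, and variables do not carry over. Pictures are saved under pics/ and viewed, and the job is handed in when it is done.

Besides the shell and the picture viewer there is one more tool, called after "Emit:" as name(argument=value, ...), one argument or row to a line, values as JSON. carry_out: Moves the arm, as the interface text tells. Its arguments: {"type":"object","properties":{"moves":{"type":"array","items":{"type":"object","properties":{"offset":{"type":"array","items":{"type":"number"}},"rot":{"type":"array","items":{"type":"number"}},"hand":{"type":"number"}}}}},"required":["moves"]}

```bash
mkdir -p pics; ls
python3 - <<'E'
from workcell import manip
import cv2
s=manip.read_state();print(s)
for n in("side","top"):
    p=manip.camera_params(n);print(n,p)
    cv2.imwrite(f"pics/{n}0.png",manip.grab_frame(n)[:,:,::-1])
E
```

```text
pics
{'time_s': 0.0, 'q': array([ 9.55708036e-01,  3.81235790e-01,  1.29829770e+00,  1.48396105e-05,
        1.46361760e+00, -2.15281058e-01]), 'joint_vel': array([ 0.00079536,  0.00113103, -0.00062775,  0.00104088, -0.00178865,
       -0.0007982 ]), 'joint_efforts': array([ 2.49130435e-04, -4.48449111e+01, -2.31273258e+01, -2.32157463e-04,
        4.90624530e-03,  1.11353793e-05]), 'ee_pos': array([0.21388973, 0.50637234, 0.23067797]), 'ee_rot': array([-3.14007335e+00, -3.47326245e-04,  2.74178356e+00]), 'force': array([ 0.25409411, -0.65500194,  0.05108299]), 'torque': array([ 0.03748311,  0.0084203 , -0.0438632 ]), 'finger_gap': 0.08497012346476562}
side {'fovy': 44.2312098816636, 'cx': 319.26097208718903, 'cy': 244.87274582939426, 'T': array([[ 0.99907868,  0.02884429, -0.03177738,  0.57850908],
       [-0.04287168,  0.70448734, -0.70842051, -0.6774279 ],
       [ 0.00195288,  0.70913017,  0.70507488,  0.82307719],
       [ 0.        ,  0.        ,  0.        ,  1.        ]])}
top {'fovy': 44.681900692336626, 'cx': 305.01135956503, 'cy': 240.7891837850012, 'T': array([[-0.00982658,  0.98924207, -0.14595743,  0.43656993],
       [-0.99994544, -0.0092039 ,  0.00494087, -0.02662511],
       [ 0.00354433,  0.14599801,  0.98927853,  1.15962603],
       [ 0.        ,  0.        ,  0.        ,  1.        ]])}
```

View pics/side0.png

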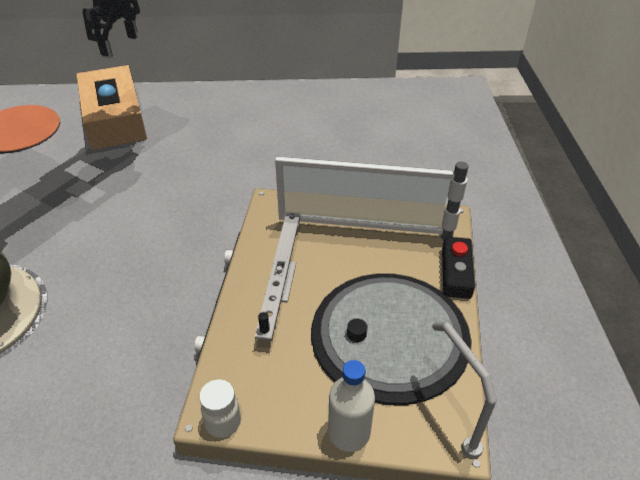

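View pics/top0.png

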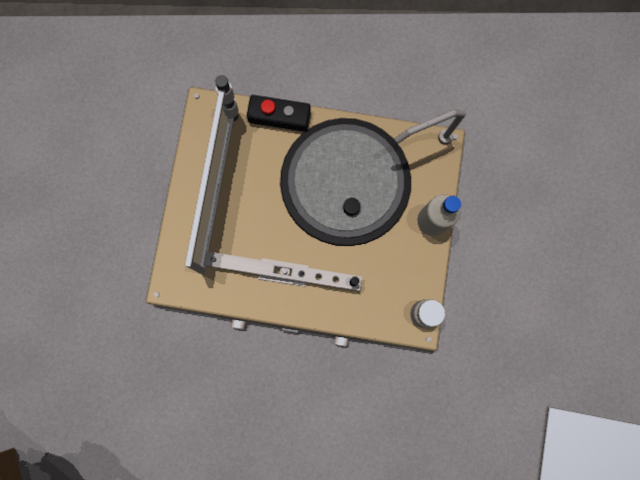

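The side view shows the knob at about (264,322), the pivot at (292,215) and the jar at (220,408). The top view shows the knob at (354,282), the pivot at (212,259) and the pin in the slot at about (284,271). I'll zoom in next.

Run:
```python
import cv2
a=cv2.imread("pics/top0.png")[235:305,190:380];cv2.imwrite("pics/tz.png",cv2.resize(a,None,fx=4.2,fy=4.2,interpolation=cv2.INTER_CUBIC))
a=cv2.imread("pics/side0.png")[200:350,220:330];cv2.imwrite("pics/sz.png",cv2.resize(a,None,fx=4,fy=4,interpolation=cv2.INTER_CUBIC))
```

```text
(no output)
```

View pics/tz.png

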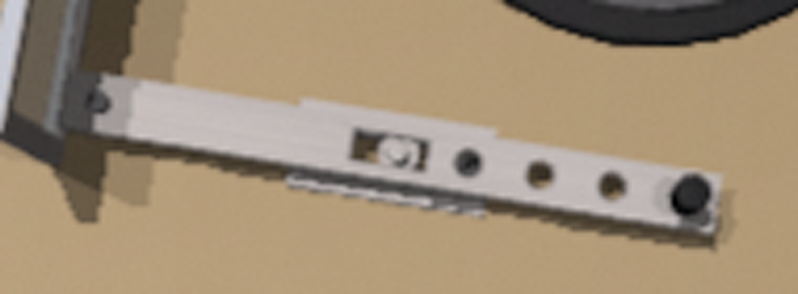

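View pics/sz.png

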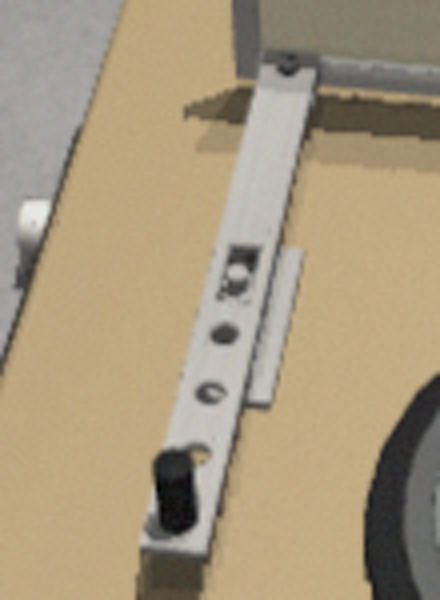

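```bash
cat > h.py <<'E'
import numpy as np,cv2
from workcell import manip
from scipy.spatial.transform import Rotation as Ro
def ray(n,u,v):
    p=manip.camera_params(n);f=240/np.tan(np.radians(p["fovy"]/2));T=np.array(p["T"])
    d=T[:3,:3]@np.array([(u-p["cx"])/f,-(v-p["cy"])/f,-1]);return T[:3,3],d/np.linalg.norm(d)
def plane(n,u,v,z):
    o,d=ray(n,u,v);return o+d*(z-o[2])/d[2]
def tri(a,b):
    (o,d),(p,e)=ray("top",*a),ray("side",*b)
    s=np.linalg.lstsq(np.c_[d,-e],p-o,rcond=None)[0];x,y=o+s[0]*d,p+s[1]*e
    return (x+y)/2,np.linalg.norm(x-y)
def proj(n,X):
    p=manip.camera_params(n);f=240/np.tan(np.radians(p["fovy"]/2));T=np.array(p["T"])
    c=T[:3,:3].T@(np.array(X)-T[:3,3]);return p["cx"]+f*c[0]/-c[2],p["cy"]-f*c[1]/-c[2]
def crop(n,name,u0,v0,w,h,k):
    im=manip.grab_frame(n)[:,:,::-1];cv2.imwrite(f"pics/{name}_full.png",im)
    cv2.imwrite(f"pics/{name}.png",cv2.resize(im[v0:v0+h,u0:u0+w],None,fx=k,fy=k,interpolation=cv2.INTER_CUBIC))
E
python3 - <<'E'
from h import *
t=lambda u,v:((u+.5)/4.2-.5+190,(v+.5)/4.2-.5+235)
s=lambda u,v:((u+.5)/4-.5+220,(v+.5)/4-.5+200)
F={"screw":((97,102),(287,65)),"pin":((399,150),(238,270)),"h1":((468,162),(224,334)),"h2":((541,174),(211,393)),"knobtop":((690,188),(173,458))}
for k,(a,b) in F.items():
    X,e=tri(t(*a),s(*b));print(k,X.round(4),round(e,4))
# deck corner screws
for a,b in (((156,295),(262,194)),((428,340),(189,428)),((196,97),(461,212))):
    X,e=tri(a,b);print("deck",X.round(4),round(e,4))
print("bracket corners side/top")
E
```

```text
screw [0.5628 0.1386 0.0887] 0.0008
pin [0.5405 0.0061 0.0922] 0.0017
h1 [ 0.5351 -0.024   0.086 ] 0.0008
h2 [ 0.5298 -0.0559  0.0861] 0.0014
knobtop [ 0.5192 -0.1181  0.123 ] 0.0004
deck [0.5013 0.2516 0.0486] 0.0041
deck [ 0.4118 -0.2605  0.0499] 0.0035
deck [0.8954 0.1829 0.0462] 0.0039
bracket corners side/top
```

Run:
```python
from h import *
t=lambda u,v:((u+.5)/4.2-.5+190,(v+.5)/4.2-.5+235)
zd=.051
c=[plane("top",*t(*q),zd+.005) for q in((300,100),(495,132),(287,178),(485,212))]
for q in c:print("corner",q.round(4))
c=np.array(c);o=c.mean(0);y=(c[0]-c[1])+(c[2]-c[3]);y=y[:2]/np.linalg.norm(y[:2]);x=np.array([y[1],-y[0]])
print("len",np.linalg.norm(c[0]-c[1]),np.linalg.norm(c[2]-c[3]),"o",o,"y",y)
piv=np.array([.5628,.1386]);b=np.array([-.0436,-.2567]);b/=np.linalg.norm(b)
pin=np.array([.5405,.0061]);pinH=pin
for P,yy in((o[:2],y),(o[:2],-b)):
    xx=np.array([yy[1],-yy[0]]);H=P+.29*xx+.15*yy;print("hinge",H.round(4),"r",np.linalg.norm(H-piv),"pin in br",(pin-P)@xx,(pin-P)@yy, proj("top",[*H,.05]),proj("top",[*H,.2]))
    d=pin-H;D=np.linalg.norm(d);a=(.291**2-.197**2+D*D)/2/D;h=np.sqrt(.291**2-a*a)
    for sg in(1,-1):
        p=H+a*d/D+sg*h*np.array([-d[1],d[0]])/D;u=(pin-p)/.197
        print("newpiv",p.round(4),"knob",(p+.262*u).round(4),"dir",u.round(4))
print("box",plane("side",110,100,.06),plane("side",130,75,.06),"jar",plane("top",431,313,.125),"bottle",plane("side",350,440,.05),"bowl edge",plane("top",350,243,.07),plane("top",285,205,.07))
```

```text
corner [0.5663 0.0518 0.056 ]
corner [ 0.5509 -0.0363  0.056 ]
corner [0.531  0.0576 0.056 ]
corner [ 0.5148 -0.0315  0.056 ]
len 0.08945309806020675 0.09051523145187032 o [0.54073121 0.01039321 0.056     ] y [0.17531984 0.98451153]
hinge [0.8525 0.1072] r 0.29143111011223816 pin in br 0.0005250528098871948 -0.004267255823759734 (np.float64(233.45366998756782), np.float64(115.56675856749092)) (np.float64(223.24146503308035), np.float64(84.48737046793772))
newpiv [ 0.6834 -0.1295] knob [0.4934 0.0509] dir [-0.7252  0.6885]
newpiv [0.5766 0.1998] knob [ 0.5286 -0.0578] dir [-0.1835 -0.983 ]
hinge [0.8518 0.1097] r 0.29039422906138396 pin in br 0.0004909489799659355 -0.004271313828045443 (np.float64(232.1948792426368), np.float64(115.95558438658546)) (np.float64(221.79631304551785), np.float64(84.92946541164909))
newpiv [ 0.6845 -0.1284] knob [0.493  0.0505] dir [-0.7307  0.6827]
newpiv [0.5751 0.2   ] knob [ 0.5291 -0.0579] dir [-0.1758 -0.9844]
box [0.12631834 0.60880959 0.06      ] [0.15251851 0.72908037 0.06      ] jar [ 0.45868693 -0.252273    0.125     ] bottle [ 0.63961971 -0.28776451  0.05      ] bowl edge [ 0.59232988 -0.11684934  0.07      ] [0.66652894 0.00533704 0.07      ]
```

Emit:
carry_out(
  moves=[
    {"offset":[-0.655,-0.57,0],"rot":[0,0,0],"hand":60},
    {"offset":[-0.655,-0.57,0],"rot":[0,0,0],"hand":60},
    {"offset":[-0.655,-0.57,0],"rot":[0,0,0],"hand":60},
    {"offset":[-0.655,-0.57,0],"rot":[0,0,0],"hand":60},
    {"offset":[-0.655,-0.57,0],"rot":[0,0,0],"hand":60},
    {"offset":[-0.655,-0.57,0],"rot":[0,0,0],"hand":60},
    {"offset":[-0.655,-0.57,0],"rot":[0,0,0],"hand":60},
    {"offset":[-0.655,-0.57,0],"rot":[0,0,0],"hand":60},
    {"offset":[-0.655,-0.57,0],"rot":[0,0,0],"hand":60},
    {"offset":[-0.655,-0.57,0],"rot":[0,0,0],"hand":60},
  ],
)

```text
time_s: 1.35
ee_pos: [0.3669, 0.1935, 0.2312]
ee_rot: [-3.141, -0.0, 2.742]
force: [0.1, -0.0, -0.7]
finger_gap: 0.0599
```

Emit:
carry_out(
  moves=[
    {"offset":[-0.655,-0.57,0],"rot":[0,0,0],"hand":60},
    {"offset":[-0.655,-0.57,0],"rot":[0,0,0],"hand":60},
    {"offset":[-0.655,-0.57,0],"rot":[0,0,0],"hand":60},
    {"offset":[-0.655,-0.57,0],"rot":[0,0,0],"hand":60},
    {"offset":[-0.655,-0.57,0],"rot":[0,0,0],"hand":60},
    {"offset":[-0.655,-0.57,0],"rot":[0,0,0],"hand":60},
    {"offset":[-0.655,-0.57,0],"rot":[0,0,0],"hand":60},
    {"offset":[-0.655,-0.57,0],"rot":[0,0,0],"hand":60},
    {"offset":[-0.655,-0.57,0],"rot":[0,0,0],"hand":60},
    {"offset":[-0.655,-0.57,0],"rot":[0,0,0],"hand":60},
  ],
)

```text
time_s: 2.6
ee_pos: [0.5195, -0.1184, 0.231]
ee_rot: [3.142, -0.001, 2.742]
force: [-0.1, -0.2, -0.1]
finger_gap: 0.06
```

Emit:
carry_out(
  moves=[
    {"offset":[0,0,0],"rot":[0,0,1],"hand":60},
    {"offset":[0,0,0],"rot":[0,0,1],"hand":60},
    {"offset":[0,0,0],"rot":[0,0,1],"hand":60},
    {"offset":[0,0,0],"rot":[0,0,1],"hand":60},
    {"offset":[0,0,0],"rot":[0,0,1],"hand":60},
    {"offset":[0,0,0],"rot":[0,0,1],"hand":60},
    {"offset":[0,0,0],"rot":[0,0,1],"hand":60},
    {"offset":[0,0,0],"rot":[0,0,1],"hand":60},
    {"offset":[0,0,0],"rot":[0,0,1],"hand":60},
    {"offset":[0,0,0],"rot":[0,0,1],"hand":60},
  ],
)

```text
time_s: 3.85
ee_pos: [0.5191, -0.1173, 0.231]
ee_rot: [-3.141, -0.0, 1.691]
force: [-0.6, 0.2, 0.5]
finger_gap: 0.0602
```

Emit:
carry_out(
  moves=[
    {"offset":[0,0,0],"rot":[0,0,1],"hand":50},
    {"offset":[0,0,0],"rot":[0,0,1],"hand":50},
    {"offset":[0,0,0],"rot":[0,0,0.8],"hand":50},
    {"offset":[0,0,0],"rot":[0,0,0],"hand":50},
  ],
)

```text
time_s: 4.35
ee_pos: [0.5191, -0.1173, 0.231]
ee_rot: [-3.141, -0.0, 1.402]
force: [0.4, 0.5, -1.1]
finger_gap: 0.0496
```

Emit:
carry_out(
  moves=[
    {"offset":[0,0,0.75],"rot":[0,0,0],"hand":50},
    {"offset":[0,0,0.75],"rot":[0,0,0],"hand":50},
    {"offset":[0,0,0.75],"rot":[0,0,0],"hand":50},
    {"offset":[0,0,0],"rot":[0,0,0],"hand":50},
  ],
)

```text
time_s: 4.85
ee_pos: [0.5183, -0.117, 0.1397]
ee_rot: [-3.137, -0.001, 1.403]
force: [1.1, -0.0, 0.6]
finger_gap: 0.0498
```

Run:
```python
from h import *
crop("side","s1",200,180,150,180,3.3)
s=manip.read_state();print(s["ee_pos"],proj("side",s["ee_pos"]))
```

```text
[ 0.51916684 -0.11733774  0.14127709] (np.float64(262.1787049457058), np.float64(305.99465149412083))
```

View pics/s1.png

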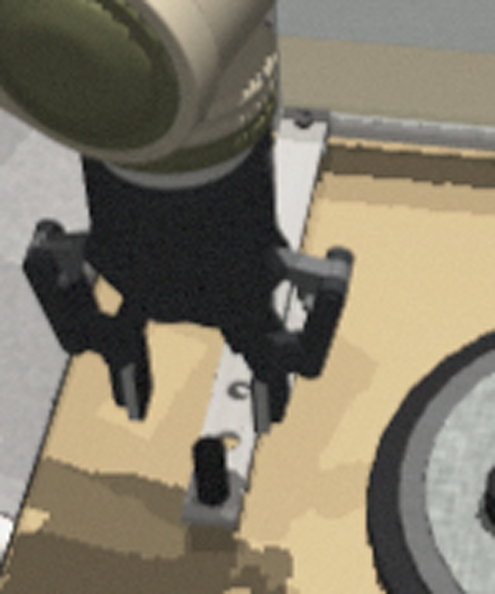

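The side view shows the fingers straddling the knob: tips at (137,415) and (263,430), and knob top at (208,443). I'll lower the gripper and close it in stages.

Emit:
carry_out(
  moves=[
    {"offset":[0,0,0.5],"rot":[0,0,0],"hand":50},
    {"offset":[0,0,0.5],"rot":[0,0,0],"hand":50},
    {"offset":[0,0,0.23],"rot":[0,0,0],"hand":40},
    {"offset":[0,0,0],"rot":[0,0,0],"hand":30},
    {"offset":[0,0,0],"rot":[0,0,0],"hand":24},
    {"offset":[0,0,0],"rot":[0,0,0],"hand":20},
    {"offset":[0,0,0],"rot":[0,0,0],"hand":20},
  ],
)

```text
time_s: 5.78
ee_pos: [0.5194, -0.1174, 0.0925]
ee_rot: [3.141, 0.0, 1.401]
force: [-0.3, -1.1, -0.7]
finger_gap: 0.02
```

Run:
```python
from h import *
crop("side","s2",200,180,150,180,3.3)
s=manip.read_state();print(s["ee_pos"],s["force"],proj("side",s["ee_pos"]))
```

```text
[ 0.51936346 -0.11742517  0.09240714] [-0.10668413  0.63508033 -0.63243449] (np.float64(264.40457107040214), np.float64(326.21107222594856))
```

View pics/s2.png

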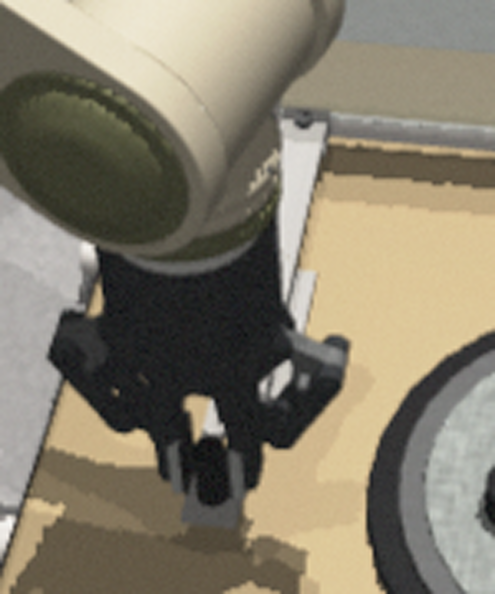

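The knob sits between the pads at about (210,470). I'll close on it now.

Emit:
carry_out(
  moves=[
    {"offset":[0,0,0],"rot":[0,0,0],"hand":17},
    {"offset":[0,0,0],"rot":[0,0,0],"hand":14},
    {"offset":[0,0,0],"rot":[0,0,0],"hand":10},
    {"offset":[0,0,0],"rot":[0,0,0],"hand":10},
  ],
)

```text
time_s: 6.32
ee_pos: [0.5193, -0.1174, 0.0921]
ee_rot: [3.142, 0.0, 1.401]
force: [0.5, -0.0, 1.0]
finger_gap: 0.0144
```

Run:
```python
from h import *
crop("side","s3",200,180,150,180,3.3)
for i in range(3):
  s=manip.read_state();print(s["ee_pos"],s["force"],s["torque"],s["finger_gap"])
```

```text
[ 0.51929063 -0.11742103  0.09215877] [-0.16820686 -0.21832808 -0.14015195] [-0.04540323 -0.056116   -0.04069651] 0.013871469791938542
[ 0.51929063 -0.11742103  0.09215877] [-0.16820686 -0.21832808 -0.14015195] [-0.04540323 -0.056116   -0.04069651] 0.013871469791938542
[ 0.51929063 -0.11742103  0.09215877] [-0.16820686 -0.21832808 -0.14015195] [-0.04540323 -0.056116   -0.04069651] 0.013871469791938542
```

Emit:
carry_out(
  moves=[
    {"offset":[0.009,0,-0.158],"rot":[0,-0.23,0],"hand":10},
    {"offset":[0.009,0,-0.158],"rot":[0,-0.23,0],"hand":10},
    {"offset":[0.009,0,-0.158],"rot":[0,-0.23,0],"hand":10},
    {"offset":[0.009,0,-0.158],"rot":[0,-0.23,0],"hand":10},
    {"offset":[0.009,0,-0.158],"rot":[0,-0.23,0],"hand":10},
    {"offset":[0.009,0,-0.158],"rot":[0,-0.23,0],"hand":10},
    {"offset":[0,0,0],"rot":[0,0,0],"hand":10},
    {"offset":[0,0,0],"rot":[0,0,0],"hand":10},
  ],
)

```text
time_s: 7.38
ee_pos: [0.52, -0.1129, 0.1297]
ee_rot: [3.142, 0.144, 1.401]
force: [0.5, -0.3, -3.0]
finger_gap: 0.014
```

Run:
```python
from h import *
crop("side","s4",200,180,150,180,3.3)
s=manip.read_state();print(s["ee_pos"],s["ee_rot"],s["force"],s["torque"],s["finger_gap"])
```

```text
[ 0.51999226 -0.1128691   0.12963295] [-3.14142064  0.14389249  1.40124631] [-0.35811     0.5241198  -3.05166434] [ 0.1918227  -0.06978355 -0.03106569] 0.014342153624668412
```

View pics/s4.png

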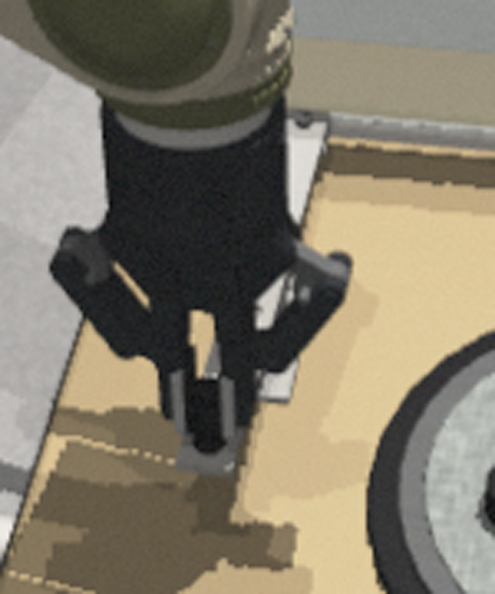

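The bar is lifted: the knob and bar end are now at about (208,460), and the load is 3 N. Next I'll work out the swing rows.

```bash
cat > plan.py <<'E'
from h import *
from scipy.optimize import brentq
pin=np.array([.5405,.0061]);d0=np.array([-.1674,-.9859]);d0/=np.linalg.norm(d0)
zb=.0812
def bar(p,d,th):
    x=np.array([-d[1],d[0],0]) ; y=-np.array([*d,0.])
    # own -y along d ; x = y x z
    x=np.cross(y,[0,0,1]);R=np.c_[x,y,[0,0,1]]
    R=R@Ro.from_rotvec([-th,0,0]).as_matrix()   # knob (-y) rises
    T=np.eye(4);T[:3,:3]=R;T[:3,3]=[*p,zb];return T
L=.063
piv=pin+L*d0-.197*d0
H=np.array([.8522,.1085]);
r=np.linalg.norm(H-piv)
G=np.eye(4);G[:3,:3]=Ro.from_euler("xyz",[np.pi,0,1.401]).as_matrix();G[:3,3]=[.5193,-.1174,.0922]
B=np.linalg.inv(bar(piv,d0,0))@G
def pivat(f): # rotate clockwise by f
    c,s=np.cos(-f),np.sin(-f);v=piv-H;return H+np.array([c*v[0]-s*v[1],s*v[0]+c*v[1]])
def dirto(p):
    v=pin-p;return v/np.linalg.norm(v)
ff=brentq(lambda f:np.linalg.norm(pivat(f)-pin)-.197,0,.5)
def pose(f,th):
    p=pivat(f);return bar(p,dirto(p),th)@B
def rows(Ts):
    out=[]
    for a,b in zip(Ts[:-1],Ts[1:]):
        D=np.linalg.inv(a)@b;out.append((np.round(D[:3,3]/.04,3),np.round(np.degrees(Ro.from_matrix(D[:3,:3]).as_rotvec())/6,3)))
    return out
E
python3 - <<'E'
from plan import *
print(r,ff,pivat(ff),dirto(pivat(ff)),pose(0,.1446).round(4)[:3,3],pose(ff,.1446).round(4)[:3,3],pose(ff,0).round(4)[:3,3])
for o,w in rows([pose(f,.1446) for f in np.linspace(0,ff,11)]):print(o.tolist(),w.tolist())
E
```

```text
0.2907902720010239 0.2172125377909128 [0.57613118 0.19985092] [-0.18086895 -0.98350721] [ 0.52   -0.1132  0.1295] [ 0.5298 -0.0509  0.1295] [ 0.529  -0.0551  0.0922]
[0.156, 0.007, -0.023] [-0.003, 0.0, -0.023]
[0.156, 0.003, -0.023] [-0.002, 0.0, -0.013]
[0.156, 0.001, -0.023] [-0.0, 0.0, -0.003]
[0.156, -0.002, -0.023] [0.001, -0.0, 0.005]
[0.156, -0.003, -0.023] [0.002, -0.0, 0.013]
[0.156, -0.005, -0.023] [0.003, -0.0, 0.019]
[0.156, -0.005, -0.023] [0.004, -0.0, 0.025]
[0.156, -0.006, -0.023] [0.004, -0.0, 0.031]
[0.155, -0.006, -0.023] [0.005, -0.0, 0.035]
[0.155, -0.006, -0.023] [0.006, -0.0, 0.04]
```

Emit:
carry_out(
  moves=[
    {"offset":[0.156,0.007,-0.023],"rot":[0,0,-0.02],"hand":10},
    {"offset":[0.156,0.003,-0.023],"rot":[0,0,-0.01],"hand":10},
    {"offset":[0.156,0.001,-0.023],"rot":[0,0,0],"hand":10},
    {"offset":[0.156,-0.002,-0.023],"rot":[0,0,0.005],"hand":10},
    {"offset":[0.156,-0.003,-0.023],"rot":[0,0,0.01],"hand":10},
    {"offset":[0.156,-0.005,-0.023],"rot":[0,0,0.02],"hand":10},
    {"offset":[0.156,-0.005,-0.023],"rot":[0,0,0.025],"hand":10},
    {"offset":[0.156,-0.006,-0.023],"rot":[0,0,0.03],"hand":10},
    {"offset":[0.155,-0.006,-0.023],"rot":[0,0,0.035],"hand":10},
    {"offset":[0.155,-0.006,-0.023],"rot":[0,0,0.04],"hand":10},
  ],
)

```text
time_s: 8.68
ee_pos: [0.5298, -0.0504, 0.1299]
ee_rot: [3.14, 0.145, 1.387]
force: [0.1, -3.2, -1.7]
finger_gap: 0.0139
```

Emit:
carry_out(
  moves=[
    {"offset":[0,0,0],"rot":[0,0,0],"hand":10},
    {"offset":[0,0,0],"rot":[0,0,0],"hand":10},
  ],
)

```text
time_s: 8.93
ee_pos: [0.5298, -0.0503, 0.1297]
ee_rot: [3.14, 0.143, 1.387]
force: [0.3, 3.1, -3.0]
finger_gap: 0.0141
```

Run:
```python
from h import *
crop("side","s5",200,160,150,180,3.3)
crop("top","t5",170,200,200,120,4)
s=manip.read_state();print(s["ee_pos"],s["ee_rot"],s["force"],s["torque"],s["finger_gap"])
```

```text
[ 0.52972798 -0.050494    0.12979075] [3.13988874 0.14385721 1.3872472 ] [ 0.33416906  2.52110022 -3.27747194] [ 0.51096418 -0.00382771  0.07541404] 0.014216669178667946
```

View pics/s5.png

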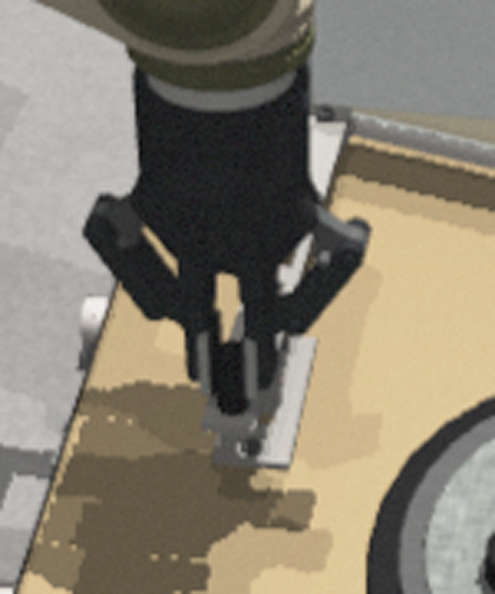

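View pics/t5.png

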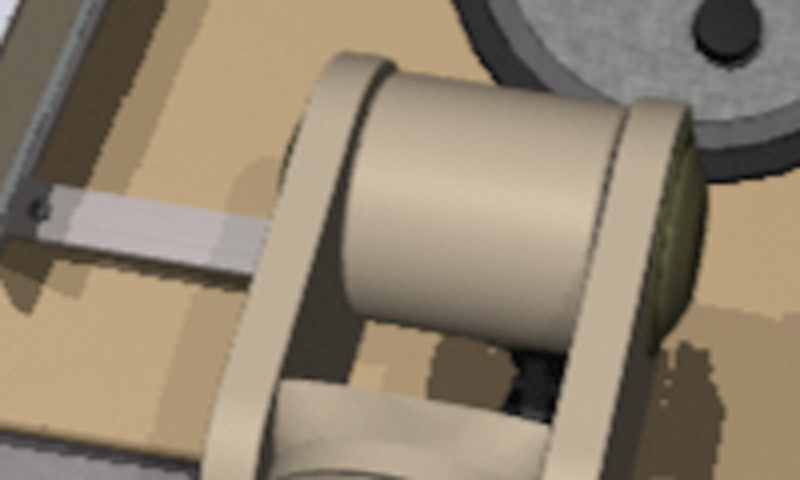

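The screen has swung open with the stay. The pivot screw is at (38,210) in the top crop, and the arm hides the hole and pin. I'll check the pivot's position.

Run:
```python
from plan import *
print(plane("top",(38.5)/4-.5+170,(210.5)/4-.5+200,.0887),plane("top",97.5/4.2-.5+190,102.5/4.2-.5+235,.0887))
print(tri((38.5/4-.5+170,210.5/4-.5+200),(330.5/3.3-.5+200,113/3.3-.5+160)))
c=pose(ff,.1446)
print("rows to th=.052")
for o,w in rows([pose(ff,t) for t in(.1446,.1246,.1046,.0846,.0746,.0646)]):print(o.tolist(),w.tolist())
for o,w in rows([pose(ff,t) for t in(.05,.048)]):print(o.tolist(),w.tolist())
```

```text
[0.57557417 0.20073293 0.0887    ] [0.56238834 0.13856536 0.0887    ]
(array([0.57767835, 0.20103267, 0.08889466]), np.float64(0.004259723972114159))
rows to th=.052
[-0.004, 0.0, 0.13] [0.0, 0.191, 0.0]
[-0.004, 0.0, 0.13] [0.0, 0.191, 0.0]
[-0.004, 0.0, 0.13] [0.0, 0.191, 0.0]
[-0.002, 0.0, 0.065] [0.0, 0.095, -0.0]
[-0.002, 0.0, 0.065] [0.0, 0.095, 0.0]
[-0.001, 0.0, 0.013] [0.0, 0.019, -0.0]
```

Emit:
carry_out(
  moves=[
    {"offset":[-0.004,0,0.13],"rot":[0,0.19,0],"hand":10},
    {"offset":[-0.004,0,0.13],"rot":[0,0.19,0],"hand":10},
    {"offset":[-0.004,0,0.13],"rot":[0,0.19,0],"hand":10},
    {"offset":[-0.002,0,0.065],"rot":[0,0.095,0],"hand":10},
    {"offset":[-0.002,0,0.065],"rot":[0,0.095,0],"hand":10},
    {"offset":[0,0,0],"rot":[0,0,0],"hand":10},
  ],
)

```text
time_s: 9.78
ee_pos: [0.5293, -0.0541, 0.1093]
ee_rot: [3.14, 0.065, 1.387]
force: [0.5, 0.4, 1.3]
finger_gap: 0.0141
```

Emit:
carry_out(
  moves=[
    {"offset":[-0.001,0,0.026],"rot":[0,0.038,0],"hand":10},
    {"offset":[-0.001,0,0.026],"rot":[0,0.038,0],"hand":10},
    {"offset":[0,0,0],"rot":[0,0,0],"hand":10},
  ],
)

```text
time_s: 10.15
ee_pos: [0.5293, -0.0542, 0.1073]
ee_rot: [3.139, 0.057, 1.387]
force: [-0.8, -2.0, 1.5]
finger_gap: 0.0141
```

Emit:
carry_out(
  moves=[
    {"offset":[-0.001,0,0.026],"rot":[0,0.038,0],"hand":10},
    {"offset":[0,0,0],"rot":[0,0,0],"hand":10},
  ],
)

```text
time_s: 10.4
ee_pos: [0.5292, -0.0542, 0.1062]
ee_rot: [3.14, 0.053, 1.387]
force: [-1.5, -3.0, 1.4]
finger_gap: 0.0136
```

Emit:
carry_out(
  moves=[
    {"offset":[-0.001,0,0.02],"rot":[0,0.03,0],"hand":10},
    {"offset":[0,0,0],"rot":[0,0,0],"hand":10},
  ],
)

```text
time_s: 10.65
ee_pos: [0.5292, -0.0542, 0.1054]
ee_rot: [3.14, 0.05, 1.387]
force: [0.2, -1.6, 1.3]
finger_gap: 0.0141
```

Emit:
carry_out(
  moves=[
    {"offset":[-0.001,0,0.02],"rot":[0,0.03,0],"hand":10},
    {"offset":[0,0,0],"rot":[0,0,0],"hand":10},
  ],
)

```text
time_s: 10.9
ee_pos: [0.5292, -0.0542, 0.1046]
ee_rot: [3.14, 0.047, 1.387]
force: [-0.2, -2.4, 2.0]
finger_gap: 0.0141
```

Emit:
carry_out(
  moves=[
    {"offset":[-0.001,0,0.015],"rot":[0,0.022,0],"hand":10},
    {"offset":[0,0,0],"rot":[0,0,0],"hand":10},
  ],
)

```text
time_s: 11.15
ee_pos: [0.5292, -0.0542, 0.104]
ee_rot: [3.14, 0.044, 1.387]
force: [-0.7, -1.9, 1.8]
finger_gap: 0.014
```

Emit:
carry_out(
  moves=[
    {"offset":[-0.001,0,0.015],"rot":[0,0.022,0],"hand":10},
    {"offset":[0,0,0],"rot":[0,0,0],"hand":10},
  ],
)

```text
time_s: 11.4
ee_pos: [0.5292, -0.0543, 0.1034]
ee_rot: [3.14, 0.042, 1.387]
force: [-1.4, -3.4, 1.8]
finger_gap: 0.0142
```

Emit:
carry_out(
  moves=[
    {"offset":[-0.001,0,0.015],"rot":[0,0.022,0],"hand":10},
    {"offset":[0,0,0],"rot":[0,0,0],"hand":10},
  ],
)

```text
time_s: 11.65
ee_pos: [0.5292, -0.0543, 0.1028]
ee_rot: [3.14, 0.04, 1.387]
force: [-0.1, -0.6, 1.4]
finger_gap: 0.014
```

Emit:
carry_out(
  moves=[
    {"offset":[-0.001,0,0.015],"rot":[0,0.022,0],"hand":10},
    {"offset":[0,0,0],"rot":[0,0,0],"hand":10},
  ],
)

```text
time_s: 11.9
ee_pos: [0.5291, -0.0544, 0.1022]
ee_rot: [3.14, 0.037, 1.387]
force: [0.1, -1.3, 0.5]
finger_gap: 0.0139
```

Emit:
carry_out(
  moves=[
    {"offset":[-0.001,0,0.02],"rot":[0,0.03,0],"hand":10},
    {"offset":[0,0,0],"rot":[0,0,0],"hand":10},
  ],
)

```text
time_s: 12.15
ee_pos: [0.5291, -0.0545, 0.1014]
ee_rot: [3.14, 0.034, 1.387]
force: [0.0, -1.0, 1.3]
finger_gap: 0.0142
```

Emit:
carry_out(
  moves=[
    {"offset":[-0.001,0,0.02],"rot":[0,0.03,0],"hand":10},
    {"offset":[0,0,0],"rot":[0,0,0],"hand":10},
  ],
)

```text
time_s: 12.4
ee_pos: [0.5291, -0.0546, 0.1006]
ee_rot: [3.14, 0.031, 1.387]
force: [0.2, -0.5, 1.2]
finger_gap: 0.0139
```

Emit:
carry_out(
  moves=[
    {"offset":[-0.001,0,0.02],"rot":[0,0.03,0],"hand":10},
    {"offset":[0,0,0],"rot":[0,0,0],"hand":10},
  ],
)

```text
time_s: 12.65
ee_pos: [0.5291, -0.0546, 0.0998]
ee_rot: [3.14, 0.028, 1.387]
force: [-0.0, -1.7, 1.3]
finger_gap: 0.0142
```

Emit:
carry_out(
  moves=[
    {"offset":[0,0,0.02],"rot":[0,0.03,0],"hand":10},
    {"offset":[0,0,0.02],"rot":[0,0.03,0],"hand":10},
    {"offset":[0,0,0],"rot":[0,0,0],"hand":10},
  ],
)

```text
time_s: 13.02
ee_pos: [0.5291, -0.0547, 0.0982]
ee_rot: [3.14, 0.022, 1.387]
force: [-0.5, -1.2, 1.8]
finger_gap: 0.0141
```

Emit:
carry_out(
  moves=[
    {"offset":[0,0,0.02],"rot":[0,0.03,0],"hand":10},
    {"offset":[0,0,0.02],"rot":[0,0.03,0],"hand":10},
    {"offset":[0,0,0],"rot":[0,0,0],"hand":10},
  ],
)

```text
time_s: 13.4
ee_pos: [0.5291, -0.0548, 0.0966]
ee_rot: [3.14, 0.015, 1.387]
force: [-1.5, -1.0, 1.0]
finger_gap: 0.0144
```

Emit:
carry_out(
  moves=[
    {"offset":[0,0,0.02],"rot":[0,0.03,0],"hand":10},
    {"offset":[0,0,0.02],"rot":[0,0.03,0],"hand":10},
    {"offset":[0,0,0],"rot":[0,0,0],"hand":10},
  ],
)

```text
time_s: 13.78
ee_pos: [0.5291, -0.0549, 0.095]
ee_rot: [3.14, 0.009, 1.387]
force: [-0.4, -3.3, 1.0]
finger_gap: 0.0141
```

Emit:
carry_out(
  moves=[
    {"offset":[0,0,0.02],"rot":[0,0.03,0],"hand":10},
    {"offset":[0,0,0.02],"rot":[0,0.03,0],"hand":10},
    {"offset":[0,0,0],"rot":[0,0,0],"hand":10},
  ],
)

```text
time_s: 14.15
ee_pos: [0.5291, -0.0548, 0.0934]
ee_rot: [3.14, 0.003, 1.387]
force: [0.0, -2.1, 1.6]
finger_gap: 0.0143
```

Emit:
carry_out(
  moves=[
    {"offset":[0,0,0.015],"rot":[0,0.02,0],"hand":10},
    {"offset":[0,0,0],"rot":[0,0,0],"hand":10},
  ],
)

```text
time_s: 14.4
ee_pos: [0.5291, -0.0547, 0.0928]
ee_rot: [3.14, 0.001, 1.387]
force: [-0.2, -2.8, 1.5]
finger_gap: 0.0143
```

Emit:
carry_out(
  moves=[
    {"offset":[0,0,0.015],"rot":[0,0,0],"hand":10},
    {"offset":[0,0,0],"rot":[0,0,0],"hand":10},
  ],
)

```text
time_s: 14.65
ee_pos: [0.5291, -0.0547, 0.0922]
ee_rot: [3.14, 0.001, 1.387]
force: [0.3, -2.3, 1.0]
finger_gap: 0.014
```

Emit:
carry_out(
  moves=[
    {"offset":[0,0,0.008],"rot":[0,0,0],"hand":10},
    {"offset":[0,0,0],"rot":[0,0,0],"hand":10},
  ],
)

```text
time_s: 14.9
ee_pos: [0.5292, -0.0548, 0.0919]
ee_rot: [3.14, 0.001, 1.387]
force: [-0.3, -3.1, 1.9]
finger_gap: 0.0139
```

Emit:
carry_out(
  moves=[
    {"offset":[0,0,0.008],"rot":[0,0,0],"hand":10},
    {"offset":[0,0,0],"rot":[0,0,0],"hand":10},
  ],
)

```text
time_s: 15.15
ee_pos: [0.5292, -0.0547, 0.0916]
ee_rot: [3.14, 0.001, 1.387]
force: [-1.2, -1.7, 1.7]
finger_gap: 0.0145
```

Emit:
carry_out(
  moves=[
    {"offset":[0,0,0.012],"rot":[0,0,0],"hand":10},
    {"offset":[0,0,0],"rot":[0,0,0],"hand":10},
  ],
)

```text
time_s: 15.4
ee_pos: [0.5291, -0.0547, 0.0911]
ee_rot: [3.14, 0.001, 1.387]
force: [-1.0, -2.4, 2.1]
finger_gap: 0.0139
```

Emit:
carry_out(
  moves=[
    {"offset":[0,0,0.012],"rot":[0,0,0],"hand":10},
    {"offset":[0,0,0],"rot":[0,0,0],"hand":10},
  ],
)

```text
time_s: 15.65
ee_pos: [0.5291, -0.0548, 0.0906]
ee_rot: [3.14, 0.001, 1.387]
force: [-0.6, -2.1, 2.3]
finger_gap: 0.014
```

Run:
```python
from h import *
crop("side","s6",200,160,150,180,3.3)
```

```text
(no output)
```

View pics/s6.png

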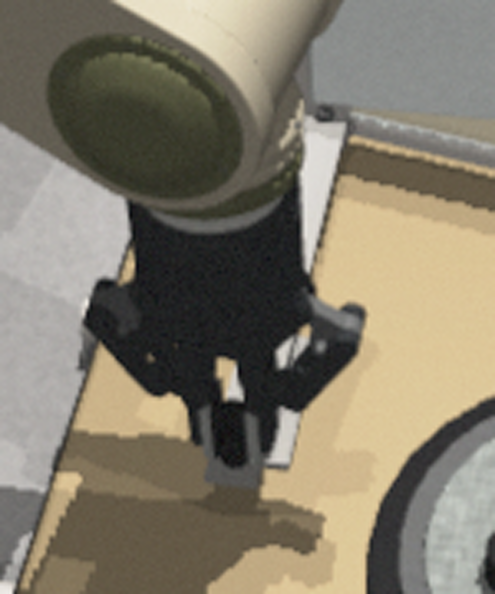

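```bash
python3 - <<'E'
from plan import *
for f,name,(u0,v0) in((0,"start",(220,200)),(ff,"now",(200,160))):
    d=dirto(pivat(f)) if f else d0;p=pivat(f)
    for th in (0,.015,.03,.045):
        q=bar(p,d,th)
        for w in(-.013,.013):
            X=(q@[w,-.276,.005,1])[:3];u=np.array(proj("side",X));k=4 if f==0 else 3.3
            print(name,th,((u-[u0,v0]+.5)*k).round(1))
E
python3 -c "
import cv2
a=cv2.imread('pics/s6_full.png')[270:320,245:300];b=cv2.imread('pics/side0.png')[302:352,240:295]
cv2.imwrite('pics/cmp.png',cv2.resize(cv2.hconcat([b,a]),None,fx=7,fy=7,interpolation=cv2.INTER_CUBIC))"
```

```text
start 0 [139.3 548.1]
start 0 [206.3 555.1]
start 0.015 [138.6 541.4]
start 0.015 [205.7 548.4]
start 0.03 [137.8 534.4]
start 0.03 [205.2 541.5]
start 0.045 [137.1 527.4]
start 0.045 [204.7 534.4]
now 0 [205.  478.9]
now 0 [257.6 484.8]
now 0.015 [204.5 473.3]
now 0.015 [257.2 479.2]
now 0.03 [204.  467.6]
now 0.03 [256.9 473.4]
now 0.045 [203.5 461.7]
now 0.045 [256.6 467.6]
```

View pics/cmp.png

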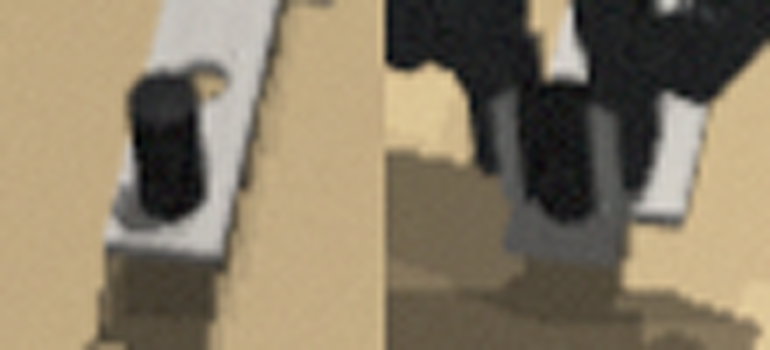

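The bar end corners are at about (207,483) and (260,488), where the level-bar prediction puts them. The bar looks seated, so I'll release and back straight up.

Emit:
carry_out(
  moves=[
    {"offset":[0,0,0],"rot":[0,0,0],"hand":20},
    {"offset":[0,0,0],"rot":[0,0,0],"hand":30},
    {"offset":[0,0,0],"rot":[0,0,0],"hand":40},
    {"offset":[0,0,0],"rot":[0,0,0],"hand":40},
    {"offset":[0,0,0],"rot":[0,0,0],"hand":40},
  ],
)

```text
time_s: 16.32
ee_pos: [0.5291, -0.0547, 0.0907]
ee_rot: [3.14, 0.001, 1.387]
force: [-0.7, -0.7, -0.2]
finger_gap: 0.0403
```

Emit:
carry_out(
  moves=[
    {"offset":[0,0,-0.3],"rot":[0,0,0],"hand":40},
    {"offset":[0,0,-0.5],"rot":[0,0,0],"hand":40},
    {"offset":[0,0,-0.8],"rot":[0,0,0],"hand":40},
    {"offset":[0,0,-0.8],"rot":[0,0,0],"hand":40},
    {"offset":[0,0,-0.8],"rot":[0,0,0],"hand":40},
    {"offset":[-0.8,0,-0.3],"rot":[0,0,0],"hand":40},
    {"offset":[-0.8,-0.8,0],"rot":[0,0,0],"hand":40},
    {"offset":[-0.8,-0.8,0],"rot":[0,0,0],"hand":40},
    {"offset":[-0.8,-0.8,0],"rot":[0,0,0],"hand":40},
    {"offset":[0,-0.8,0],"rot":[0,0,0],"hand":40},
  ],
)

```text
time_s: 17.58
ee_pos: [0.3785, -0.1583, 0.2312]
ee_rot: [3.139, 0.002, 1.385]
force: [0.8, -0.0, 0.5]
finger_gap: 0.0401
```

Run:
```python
from h import *
crop("side","s7",220,180,110,150,4)
crop("top","t7",160,220,190,80,4.2)
s=manip.read_state();print(s["time_s"],s["ee_pos"],s["force"])
```

```text
17.675 [ 0.37758067 -0.15672325  0.23141424] [-0.07813322  0.05993188  0.39419973]
```

View pics/s7.png

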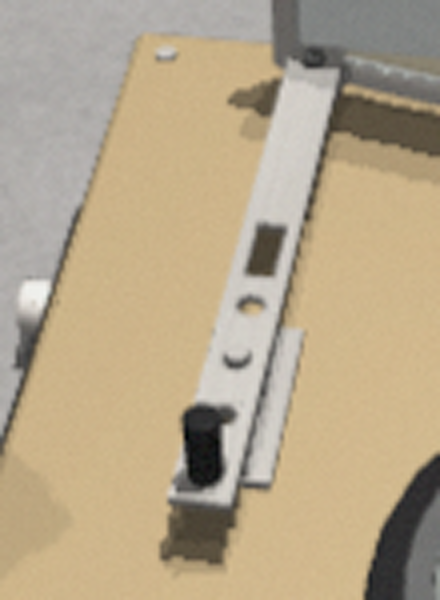

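View pics/t7.png

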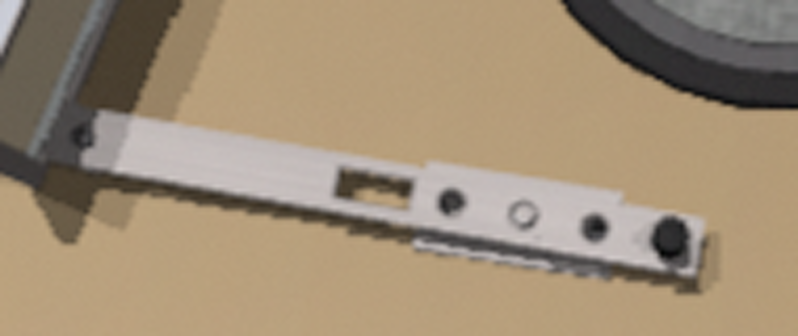

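The pin fills the middle hole at (523,213) in the top crop, and the slot and the other two holes are empty. I'll check the level and the bystanders.

Run:
```python
from plan import *
t=lambda u,v:((u+.5)/4.2-.5+160,(v+.5)/4.2-.5+220)
s=lambda u,v:((u+.5)/4-.5+220,(v+.5)/4-.5+180)
print(tri(t(668,227),s(201,411)),tri(t(82,135),s(314,57)))
for th in(0,.015):
    for w in(-.013,.013): print(th,(np.array(proj("side",(bar(pivat(ff),dirto(pivat(ff)),th)@[w,-.276,.005,1])[:3]))-[220,180]+.5)*4)
for n in("side","top"):
    a=cv2.imread(f"pics/{n}0.png");b=cv2.imread(f"pics/{'s' if n=='side' else 't'}7_full.png")
    for nm,(u,v,w,h) in ({"jar":(195,375,50,65),"bottle":(325,360,52,90),"puck":(342,315,30,30)} if n=="side" else {"jar":(408,295,42,36),"bottle":(424,190,42,45),"puck":(338,194,28,26)}).items():
        print(n,nm,cv2.absdiff(a,b)[v:v+h,u:u+w].mean())
```

```text
(array([ 0.52930456, -0.05561814,  0.1241324 ]), np.float64(0.001492697879802239)) (array([0.57648472, 0.20060334, 0.0894864 ]), np.float64(0.0006750120555965378))
0 [168.5315194  500.53855146]
0 [232.23112377 507.60754063]
0.015 [167.89504886 493.73868166]
0.015 [231.78507156 500.81082739]
side jar 9.668307692307692
side bottle 9.127564102564103
side puck 8.118148148148148
top jar 3.017857142857143
top bottle 1.3922398589065255
top puck 1.353021978021978
```

View pics/s7_full.png

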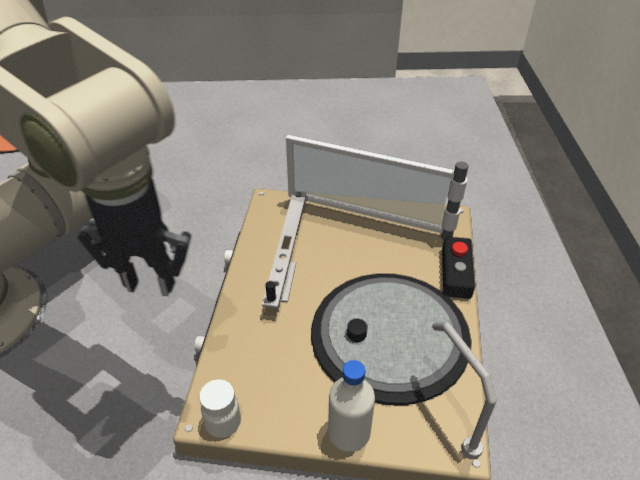

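```bash
python3 -c "
import cv2
a=cv2.imread('pics/s6_full.png')[270:320,245:300];b=cv2.imread('pics/s7_full.png')[270:320,245:300]
cv2.imwrite('pics/cmp2.png',cv2.resize(cv2.hconcat([a,b]),None,fx=7,fy=7,interpolation=cv2.INTER_NEAREST))
a=cv2.imread('pics/side0.png')[302:352,240:295]
cv2.imwrite('pics/cmp3.png',cv2.resize(a,None,fx=7,fy=7,interpolation=cv2.INTER_NEAREST))"
```

```text
(no output)
```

View pics/cmp2.png

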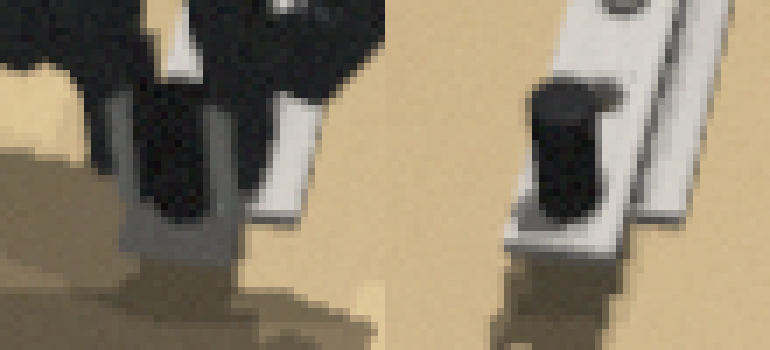

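View pics/cmp3.png

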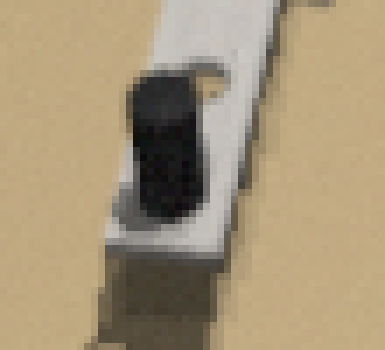

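Run:
```python
from workcell import manip
print(manip.hand_in())
```

```text
the job is handed in; nothing more can be done
None
```

I lifted the stay off the pin by its knob to about 0.144 rad and swung the screen open about 63 mm at the pivot. I then lowered the middle hole over the pin in steps of 1 mm or less, let go, backed the arm clear and handed the job in at about 17.7 s. The hand-in reported no verdict.

- **Hole on pin:** the last top view shows the pin filling the middle hole, with the slot and the other two holes empty.
- **Level:** the side view puts the stay's end where a level bar should be, within about 0.005 rad. Knob and pivot heights across the two views agree to about 0.001 rad with the start.
- **Forces:** the wrist readings I took while lowering never went above about 2.3 N vertically, and I felt no clear contact with the pin tip.
- **Bystanders:** the puck, jar and bottle look unmoved in both final views. I compared them by eye and by image difference, not by measuring their positions.
- **Not as expected:**
  - At the end of the press the tool went about 1.6 mm below its original grasp height, with no sharp rise in force. I think the pads slipped slightly on the knob. So "fully down" rests on the pictures, not on a felt stop.
  - An early reading of the stay's end in the side view seemed to show a 2-pixel rise after letting go. It came from shadow on the end face and went away on re-measuring.

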